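Push the tray off the burner knob, then push and turn the safety knob to low

ROBOT

A 7-joint arm with a two-finger parallel gripper is mounted at the origin on a cart in front of the work surface, level with it; the furniture and walls round the work are solid. World frame = base frame: x ahead of the robot, y to its left, z up, the work surface at z = 0. Lengths are in m, angles in rad, forces in N, time in s.
With the tool pointing down it reaches from about 0.4 to 0.875 m from the base axis. Payload 19.3 kg.
Tool frame: the origin (TCP) lies at the very end of the fingers, on their centre line; the grasp point (between the pads) lies 19 mm behind it; z points along the fingers, y is the direction in which the jaws open and shut (so a half turn about z gives the same grasp; the last joint's range is limited). The gripper opens to 85 mm and grips with 20 to 120 N. Pads are 22 mm wide; open, the fingers measure 114 mm over their backs; the gripper's body (76 mm by 85 mm) begins 54 mm behind the grasp point. The pads swing forward as they close: fully open they stand 13 mm farther back than shut.
Start: joints at [-1.329, 0.521, -0.036, 1.599, 0.021, 1.021, -0.113], TCP at [0.192, 0.595, 0.231] pointing down, gripper open.
Joint ranges: [-2.91, 2.91], [-0.3, 2.13], [-1.5, 1.42], [0.17, 2.43], [-1.26, 4.41], [0.16, 1.93], [-2.52, 2.52]. Speed limits (rad/s): [1.89, 1.89, 2.39, 2.39, 3.01, 3.01, 3.01].

INTERFACE

Orientations are given as [roll, pitch, yaw] about the fixed x, y, z axes, in that order (R = Rz(yaw) Ry(pitch) Rx(roll)).
In Python, from workcell import telemetry, imaging, ticket gives the robot as it stands.
- The arm moves only by the tool carry_out, never from a script. Its argument "series" is a list of rows, each a list of 7 numbers: the shift along the tool's x, y, z in m, then the turn, a rotation vector about the tool's x, y, z in rad, then the closure in counts, from 0 (fully open) to 255 (shut). In form: [[tx, ty, tz, ax, ay, az, jaw], ...]. A call has 1 to 10 rows; each row is the pose to reach, as a shift and turn from the pose commanded when the call began, along the tool's axes at that moment; what a row does not reach only later rows make up. A row lasts 1/8 s, in which the tool goes at most 62.5 mm and 10.7 degrees, less where a joint would pass 70% of its speed; a pose out of reach is approached as far as the arm can. A call with a gripper value outside its range is refused whole. The fingers move at their own pace and stop on an object; "force" is the grip in N (left out, the last holds). Time passes only in rows, so rows that repeat a pose let the fingers close. It gives the time, the measured TCP pose, the force and the opening at its end, in the units of the state.
- telemetry.observe(): the state, without advancing time (a new reading comes with each control period).
- imaging.grab_frame(name): name is "scene" or "top"; returns (picture, depth): 400x640x3 uint8, blue, green, red; 400x640 float32, m along the optical axis (not along the pixel's ray), 0 where there is no reading.
- imaging.camera_info(name): a dict with "mtx" (3x3 intrinsics, pixels), "dist_coeffs" ([k1, k2, p1, p2, k3] as OpenCV has them; the pictures are not rectified), "extrinsics" (4x4, takes a point from camera to world coordinates). Camera axes: x right, y down, z forward; pixel columns grow to the right and rows downward; lengths in m; the calibration is good to about 2 mm. A picture is of the moment at which its call begins. camera_info takes no time and is no camera call.
- ticket.job_done(): hands the job in, once; it reports no verdict.
The state is a dict: "clock": time; "qpos": joint angles; "qd": joint speeds; "joint_efforts": joint torques, N m; "position": TCP position; "tool_rot": TCP orientation; "force": force on the tool from outside, world axes, zero at the start; "moment": the same for the moment, N m; "grip_width": finger opening in m.
Only numpy, scipy, OpenCV 4.12 (cv2) and the standard library are available. Lean on these libraries where they do the work, as an engineer would, in place of code of your own. Each camera call takes 0.05 s, during which the arm holds its last target.

TASK

The black tray has been left pulled forward over the control knob of the portable gas burner. Without lifting it, push it gently back along the pan supports until it sits square against the steel upstand at the rear, well over the burner. Then push the knob in and turn it, without forcing it, anticlockwise past its safety stop and on round to the very end of its travel (small flame), let it spring back out, and do not disturb the jars and the mug.

Things in the scene. Friction and masses are not known exactly. Their poses are not given: they have to be found in the camera images.
- hob: portable gas burner fixed on the worktop: steel casing 300 (x) x 260 (y) mm, deck 45 mm high. Origin: centre of its underside; x points to its rear, y to its left. Two black 8 mm pan-support runners run front to back at y = -80 and +80 mm, x = -139 to +138 mm, tops 92 mm above the worktop. Burner cap top 71 mm high. Knob axis at x = -85 mm, y = 0, between the runners
- upstand (a point): upright steel plate along the rear of the burner, 240 mm wide, its top 122 mm above the worktop: this point is the middle of its front face at the height of the tray's rim, x = +140 mm in the burner's frame; axes as the burner's
- tray: shallow black rimmed tray, 126 (x) x 211 (y) x 21 mm high, about 0.5 kg, lying loose across both runners, at first overhanging the knob. Origin: centre of its flat underside; x across its short side, towards the burner's rear. Its front rim is 63 mm from the origin. When its rear rim touches the upstand the origin is at x = +77 mm in the burner's frame. It slides under 2 to 6 N
- knob_grip (a point): middle of the black knob's upright grip bar, 46 mm long, 14 mm thick, 24 mm high above a round flange 60 mm across. The point is on the knob's axis, 12 mm below the bar's top and 12 mm above the flange; 73.5 mm above the worktop with the knob out, lower when pushed in. x runs along the bar to its white pointer, y across it (grip here), z up; it turns with the knob
- knob (a joint): turn of the knob in rad: 0 = off (bar pointing to the burner's rear), grows anticlockwise seen from above, end of travel 2.6 (small flame). With the knob out, a safety stop blocks it at 0.12; it passes only while pushed in more than 5.5 mm, as far as 0.72; beyond that it turns without pushing. Friction (0.06 N m) holds it where left
- knob_press (a joint): how far the knob is pushed in (down), in m: 0 = out, 0.007 = fully in. A spring returns it: about 3.5 N to start, 8.5 N fully in; solid beyond
- spice_jar: small glass spice jar with a green cap, 46 mm across, 106 mm high; origin at the centre of its underside; a bystander
- honey_jar: jar of brown spread with a white lid, 64 mm across, 97 mm high; origin at the centre of its underside; a bystander
- mug: white mug, 80 mm across, 91 mm high, handle; origin at the centre of its underside; a bystander

How it is judged:
By the outcome, as a careful person would: the job done as asked, in the order asked, and still so for the second after the job is handed in, with the robot touching nothing.
It also fails if it takes over 64 s, if anything falls off the work surface, if the arm or the gripper's body presses on something with over 40 N, if the wrist force passes 120 N, or if a joint passes its speed limit or range.

## Working session

There is one attempt and no reset: what is moved stays moved. The work goes in short steps, Python scripts to look and compute and a tool call to move; the robot and the scene stay as the last step left them, time stands still between calls to the robot, and variables do not carry over. Pictures are saved under pics/ and viewed, and the job is handed in when it is done.

Besides the shell and the picture viewer there is one more tool, called after "Request:" in YAML: its name, and indented under it one key for each argument. carry_out: Moves the arm, as the interface text tells. Its arguments: {"type":"object","properties":{"series":{"type":"array"},"force":{"type":"number"}},"required":["series"]}

```bash
mkdir -p pics; ls; python3 - <<'E'
from workcell import telemetry, imaging
import cv2, numpy as np
s=telemetry.observe(); print({k:np.round(v,3).tolist() for k,v in s.items()})
for n in("scene","top"):
    p,d=imaging.grab_frame(n); cv2.imwrite(f"pics/{n}0.png",p); np.savez(f"{n}0.npz",p=p,d=d)
    c=imaging.camera_info(n); print(n,{k:np.round(v,4).tolist() for k,v in c.items()})
E
```

```text
pics
{'clock': 0.0, 'qpos': [-1.329, 0.522, -0.036, 1.6, 0.021, 1.021, -0.113], 'qd': [0.0, -0.001, 0.001, -0.0, -0.001, -0.0, 0.001], 'joint_efforts': [0.002, -92.713, 1.981, -36.991, 0.018, 0.009, 0.0], 'position': [0.192, 0.595, 0.231], 'tool_rot': [-3.14, 0.0, 2.83], 'force': [-0.467, -0.323, -0.702], 'moment': [0.007, -0.027, -0.038], 'grip_width': 0.085}
scene {'mtx': [[375.5052, 0.0, 317.1962], [0.0, 375.5052, 193.0033], [0.0, 0.0, 1.0]], 'dist_coeffs': [-0.0426, 0.0, 0.0, 0.0, 0.0], 'extrinsics': [[-0.8691, -0.3551, 0.3442, 0.2706], [-0.4944, 0.6449, -0.5828, 0.5459], [-0.015, -0.6767, -0.7361, 0.7351], [0.0, 0.0, 0.0, 1.0]]}
top {'mtx': [[480.5381, 0.0, 318.0066], [0.0, 480.5381, 196.4893], [0.0, 0.0, 1.0]], 'dist_coeffs': [-0.0619, 0.0, 0.0, 0.0, 0.0], 'extrinsics': [[0.0177, -0.9964, 0.083, 0.4987], [-0.9998, -0.0176, 0.002, 0.037], [-0.0005, -0.083, -0.9966, 1.1781], [0.0, 0.0, 0.0, 1.0]]}
```

View pics/scene0.png

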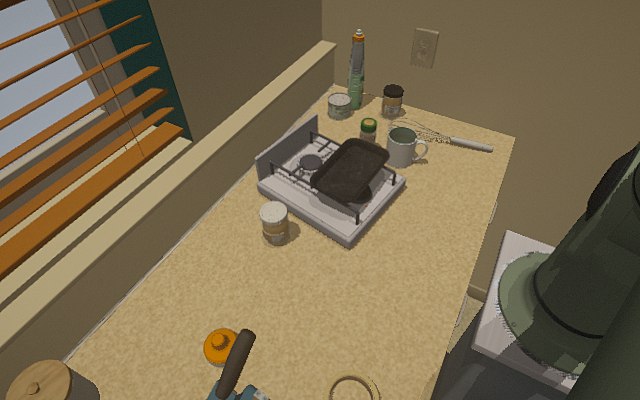

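View pics/top0.png

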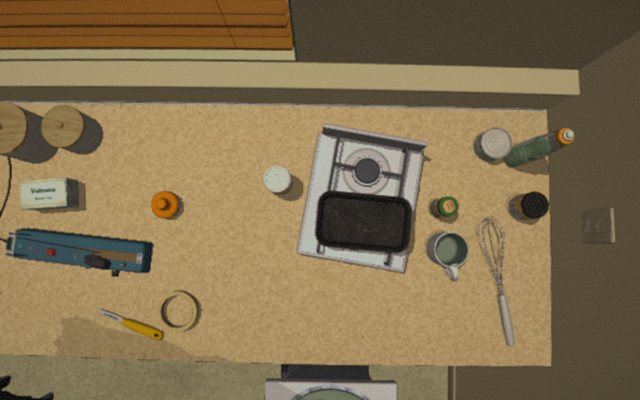

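```bash
cat > h.py <<'E'
import numpy as np, cv2
from workcell import imaging, telemetry
def ray(n,uv):
    c=imaging.camera_info(n); K=np.array(c["mtx"]);D=np.array(c["dist_coeffs"]);T=np.array(c["extrinsics"])
    q=cv2.undistortPoints(np.array(uv,float).reshape(-1,1,2),K,D).reshape(-1,2)
    r=np.c_[q,np.ones(len(q))]@T[:3,:3].T
    return T[:3,3],r
def onplane(n,uv,z):
    o,r=ray(n,uv); return o+r*((z-o[2])/r[:,2])[:,None]
def proj(n,P):
    c=imaging.camera_info(n); T=np.linalg.inv(np.array(c["extrinsics"]))
    rv,_=cv2.Rodrigues(T[:3,:3]); return cv2.projectPoints(np.array(P,float).reshape(-1,1,3),rv,T[:3,3],np.array(c["mtx"]),np.array(c["dist_coeffs"]))[0].reshape(-1,2)
def crop(p,x0,y0,x1,y1,f,name):
    cv2.imwrite(name,cv2.resize(p[y0:y1,x0:x1],None,fx=f,fy=f,interpolation=cv2.INTER_CUBIC))
E
python3 - <<'E'
from h import *
p=np.load("top0.npz")["p"]; crop(p,255,115,475,285,3.6,"pics/t1.png")
p=np.load("scene0.npz")["p"]; crop(p,240,100,440,250,4,"pics/s1.png")
E
```

```text
(no output)
```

View pics/t1.png

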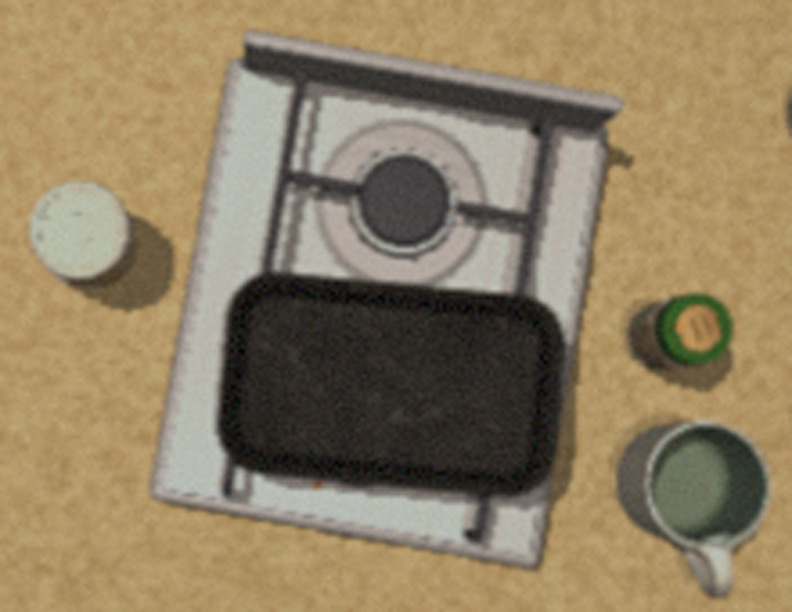

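View pics/s1.png

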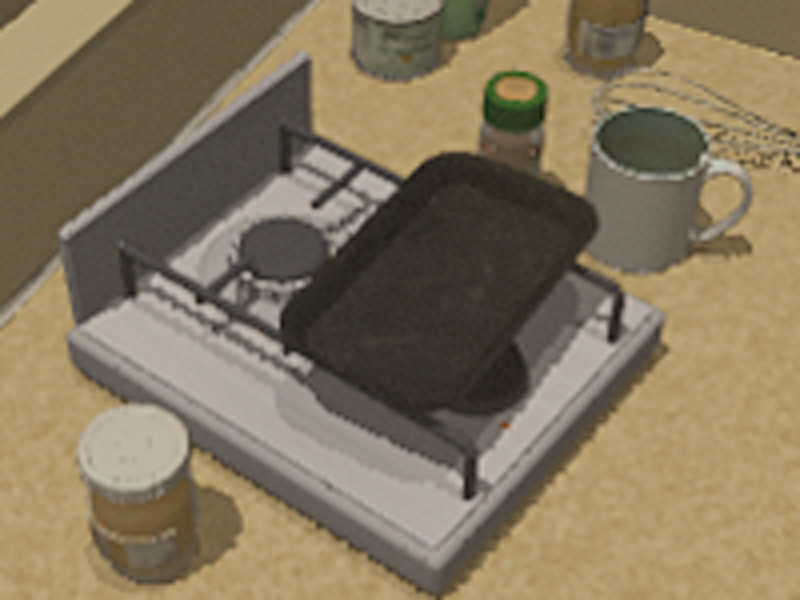

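```bash
cat >> h.py <<'E'
def t1(U): return (np.array(U,float)+.5)/3.6-.5+[255,115]
E
python3 - <<'E'
from h import *
z=np.load("top0.npz");p=z["p"]
pr=lambda n,a:print(n,np.round(a,4).tolist())
deck=onplane("top",t1([[155,492],[535,560]]),.045); pr("deck front L,R",deck)
d=deck[0]-deck[1]; print(np.linalg.norm(d), "yaw",np.arctan2(-d[0],d[1]))
up=onplane("top",t1([[248,36],[621,103]]),.122); pr("upstand",up); d=up[0]-up[1]; print(np.linalg.norm(d),"yaw",np.arctan2(-d[0],d[1]))
upf=onplane("top",t1([[246,43],[617,110]]),.122); pr("upstand front",upf)
rn=onplane("top",t1([[302,85],[229,492]]),.092);pr("runner L",rn); d=rn[0]-rn[1];print(np.linalg.norm(d),"yaw",np.arctan2(d[1],d[0]))
rn=onplane("top",t1([[543,128],[472,536]]),.092);pr("runner R",rn); d=rn[0]-rn[1];print(np.linalg.norm(d),"yaw",np.arctan2(d[1],d[0]))
cap=onplane("top",t1([[404,200]]),.071);pr("cap",cap)
# tray
g=p.max(axis=2); m=((g<75)*255).astype(np.uint8); m[:, :300]=0;m[:,430:]=0;m[:188]=0;m[262:]=0
m=cv2.morphologyEx(m,cv2.MORPH_OPEN,np.ones((15,15)))
c=max(cv2.findContours(m,0,2)[0],key=cv2.contourArea).reshape(-1,2)
cv2.imwrite("pics/m.png",m)
w=onplane("top",c,.113)[:,:2].astype(np.float32)
print(cv2.minAreaRect(w)); 
for n,(U,h) in dict(honey=([[80,230]],.097),spice=([[697,328]],.106),mug=([[708,485]],.091)).items(): pr(n,onplane("top",t1(U),h))
E
```

```text
deck front L,R [[0.4631, 0.0846, 0.045], [0.4232, -0.1636, 0.045]]
0.2513963724255499 yaw -0.1595567257814354
upstand [[0.748, 0.0296, 0.122], [0.7103, -0.2026, 0.122]]
0.23526729580689826 yaw -0.1612014435683616
upstand front [[0.7436, 0.0308, 0.122], [0.7058, -0.2001, 0.122]]
runner L [[0.7239, -0.0055, 0.092], [0.4655, 0.0364, 0.092]]
0.26186260222684243 yaw -0.1608897612050345
runner R [[0.6991, -0.1594, 0.092], [0.4406, -0.1157, 0.092]]
0.26212615436643316 yaw -0.1674538488232916
cap [[0.6542, -0.0732, 0.071]]
((0.5331853628158569, -0.06301797181367874), (0.20896124839782715, 0.12514691054821014), 85.91437530517578)
honey [[0.6279, 0.1331, 0.097]]
spice [[0.5722, -0.2536, 0.106]]
mug [[0.4745, -0.2644, 0.091]]
```

View pics/m.png

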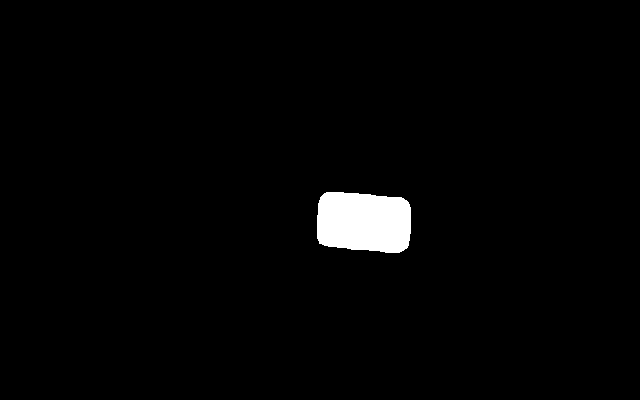

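```bash
python3 - <<'E'
from h import *
z=np.load("top0.npz");p=z["p"].astype(int);d=z["d"]
for r in (145,155,175,183,188): print(r,[f"{c}:{p[r,c].max()}" for c in range(308,345)])
print()
for r in (150,160,175,183,188): print(r,[f"{c}:{p[r,c].max()}" for c in range(392,430)])
for c in (335,350,380,400,415): print(c,[f"{r}:{p[r,c].max()}/{d[r,c]:.3f}" for r in range(124,150)])
for c in (312,320,350,380): print(c,[f"{r}:{p[r,c].max()}/{d[r,c]:.3f}" for r in range(244,275)])
E
```

```text
145 ['308:186', '309:183', '310:183', '311:182', '312:186', '313:179', '314:179', '315:159', '316:150', '317:158', '318:167', '319:173', '320:184', '321:189', '322:190', '323:192', '324:191', '325:186', '326:187', '327:187', '328:188', '329:182', '330:187', '331:189', '332:189', '333:188', '334:162', '335:114', '336:72', '337:75', '338:118', '339:164', '340:178', '341:147', '342:125', '343:125', '344:163']
155 ['308:176', '309:175', '310:180', '311:180', '312:179', '313:168', '314:150', '315:157', '316:164', '317:171', '318:188', '319:187', '320:188', '321:189', '322:186', '323:189', '324:186', '325:187', '326:189', '327:187', '328:187', '329:191', '330:189', '331:189', '332:176', '333:137', '334:82', '335:62', '336:89', '337:149', '338:178', '339:150', '340:123', '341:122', '342:156', '343:183', '344:188']
175 ['308:182', '309:168', '310:148', '311:149', '312:170', '313:175', '314:174', '315:186', '316:190', '317:191', '318:187', '319:189', '320:185', '321:186', '322:187', '323:185', '324:190', '325:190', '326:185', '327:191', '328:182', '329:154', '330:101', '331:70', '332:83', '33
[... 6626 characters left out ...]
.169', '265:166/1.164', '266:172/1.170', '267:177/1.163', '268:175/1.165', '269:170/1.168', '270:176/1.169', '271:179/1.162', '272:172/1.167', '273:179/1.173', '274:182/1.167']
380 ['244:44/1.078', '245:33/1.076', '246:33/1.073', '247:25/1.069', '248:36/1.065', '249:31/1.064', '250:40/1.059', '251:68/1.061', '252:110/1.123', '253:123/1.125', '254:144/1.124', '255:182/1.123', '256:190/1.125', '257:191/1.122', '258:189/1.124', '259:185/1.122', '260:188/1.125', '261:189/1.121', '262:190/1.126', '263:187/1.122', '264:179/1.121', '265:157/1.124', '266:159/1.127', '267:142/1.128', '268:135/1.128', '269:161/1.172', '270:178/1.168', '271:177/1.163', '272:182/1.163', '273:181/1.166', '274:180/1.163']
```

```bash
python3 - <<'E'
from h import *
L=onplane("top",[[335,155],[331.3,175],[330,183],[329.1,188]],.092)[:,:2]
R=onplane("top",[[405.1,160],[400.9,183],[400,188]],.092)[:,:2]
U=onplane("top",[[335,128.9],[350,131.7],[380,137],[400,140.7],[415,143.7]],.122)[:,:2]
F=onplane("top",[[312,256.6],[320,258],[350,263.5],[380,268.7]],.045)[:,:2]
def line(P):
    c=P.mean(0); v=np.linalg.svd(P-c)[2][0]; return c,v
for P in(L,R,U,F):
    c,v=line(P); v=v if abs(v[0])>abs(v[1]) and v[0]>0 or abs(v[1])>abs(v[0]) and v[1]>0 else -v; print(c.round(4),v.round(4), np.arctan2(v[1],v[0]) if v[0]>.7 else np.arctan2(-v[0],v[1]))
a=-.161
ex=np.array([np.cos(a),np.sin(a)]);ey=np.array([-ex[1],ex[0]])
print("L y",(L@ey).mean(),"R y",(R@ey).mean(),"U x",(U@ex).mean(),"F x",(F@ex).mean())
yc=((L@ey).mean()+(R@ey).mean())/2
xu=(U@ex).mean()-.140; xf=(F@ex).mean()+.150
for xc in(xu,xf): print(xc,yc,"hob",ex*xc+ey*yc)
cap=onplane("top",t1([[404,200]]),.071)[0,:2]; print("cap rel x",cap@ex-xu,cap@ey-yc)
xc=(xu*2+xf)/3; H=ex*xc+ey*yc
for x in(-.139,-.085,.077,.138,.14): print(x,(H+ex*x).round(4))
o=np.r_[H,0]
pts=[np.r_[H+ex*x+ey*y,z] for x,y,z in [(-.15,.13,.045),(-.15,-.13,.045),(-.139,.08,.092),(-.139,-.08,.092),(.14,.12,.122),(.14,-.12,.122),(.138,.08,.092)]]
for n in("top","scene"):
    p=np.load(n+"0.npz")["p"].copy(); q=proj(n,pts); print(q.round(1).tolist())
    b=cv2.resize(p,None,fx=4,fy=4)
    for u,v in q: cv2.circle(b,(int(4*u+2),int(4*v+2)),4,(0,0,255),1)
    x,y=(295,110) if n=="top" else(245,100)
    cv2.imwrite(f"pics/o_{n}.png",b[4*y:4*y+600,4*x:4*x+700])
E
```

```text
[0.6382 0.0097] [ 0.9872 -0.1596] -0.16026388182254783
[ 0.6371 -0.1515] [ 0.9844 -0.1761] -0.17704944909942882
[ 0.7235 -0.088 ] [0.1642 0.9864] -0.1649718514989389
[ 0.4407 -0.0161] [0.1584 0.9874] -0.15902645405059937
L y 0.11183802637642677 R y -0.04742909631087108 U x 0.7282656825089873 F x 0.4375363710475726
0.5882656825089873 0.032204465032777845 hob [ 0.58582047 -0.06251416]
0.5875363710475726 0.032204465032777845 hob [ 0.58510059 -0.06239725]
cap rel x 0.06917881211109667 0.00038774834287189086
-0.139 [ 0.4484 -0.0402]
-0.085 [ 0.5017 -0.0488]
0.077 [ 0.6616 -0.0748]
0.138 [ 0.7218 -0.0846]
0.14 [ 0.7238 -0.0849]
[[295.4, 253.3], [404.6, 273.0], [317.2, 253.2], [387.3, 265.8], [321.7, 126.8], [427.5, 145.8], [338.6, 133.7]]
[[349.7, 240.5], [407.9, 175.9], [359.8, 211.2], [396.8, 171.7], [256.3, 158.8], [318.1, 112.6], [269.6, 159.5]]
```

View pics/o_scene.png

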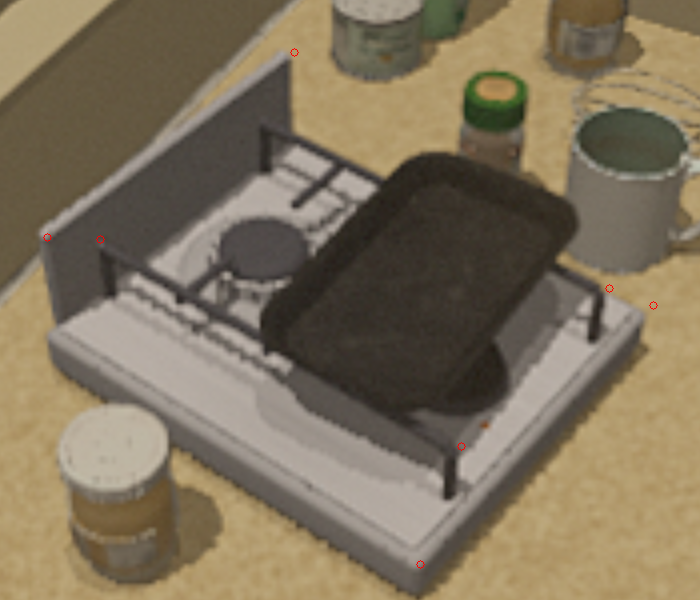

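View pics/o_top.png

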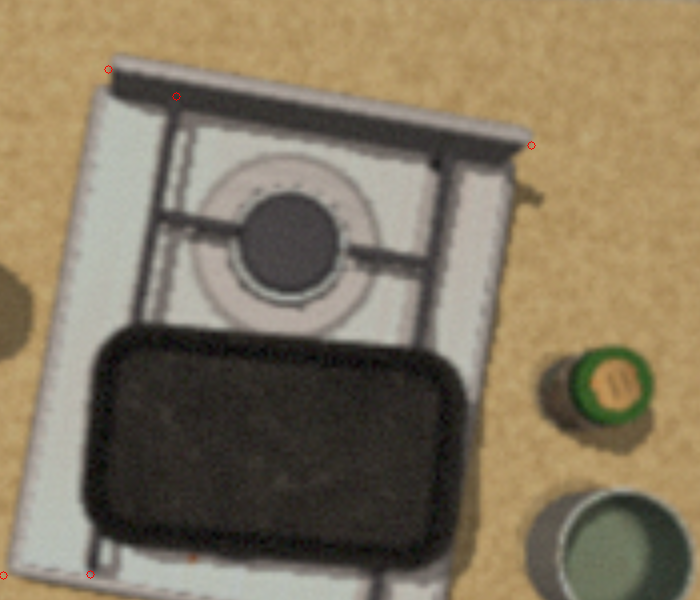

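Request:
carry_out:
  series:
    - [-0.29,-0.217,0,0,0,0,0]
    - [-0.29,-0.217,0,0,0,0,0]
    - [-0.29,-0.217,0,0,0,0,0]
    - [-0.29,-0.217,0,0,0,0,0]
    - [-0.29,-0.217,0,0,0,0,0]
    - [-0.29,-0.217,0,0,0,0,0]
    - [-0.29,-0.217,0,0,0,0,0]
    - [-0.428,-0.529,0,0,0,-0.15,0]
    - [-0.428,-0.529,0,0,0,-0.15,0]
    - [-0.428,-0.529,0,0,0,-0.15,0]

```text
clock: 1.35
position: [0.4205, 0.1116, 0.2313]
tool_rot: [3.141, 0.0, 2.981]
force: [1.5, 0.9, 1.0]
grip_width: 0.085
```

```bash
cat >> h.py <<'E'
from scipy.spatial.transform import Rotation as Ro
HY=-.162; H0=np.array([.5855,-.0625])
def hob(x,y,z):
    e=np.array([np.cos(HY),np.sin(HY)]); return np.r_[H0+e*x+np.array([-e[1],e[0]])*y,z]
def st():
    s=telemetry.observe(); print("t",round(s["clock"],2),"q",np.round(s["qpos"],2).tolist(),"pos",np.round(s["position"],4).tolist(),"rot",np.round(s["tool_rot"],3).tolist(),"F",np.round(s["force"],1).tolist(),"w",round(s["grip_width"],4)); return s
def to(P,yaw):
    s=st(); R=Ro.from_euler("xyz",s["tool_rot"]); G=Ro.from_euler("xyz",[np.pi,0,yaw])
    print("row",np.round(R.inv().apply(np.array(P)-s["position"]),4).tolist(),np.round((R.inv()*G).as_rotvec(),3).tolist())
E
python3 -c "
from h import *
to(hob(-.147,-.006,.2),HY+np.pi)"
```

```text
t 1.35 q [-0.47, 0.22, 0.09, 2.08, -0.03, 0.85, 1.04] pos [0.4205, 0.1116, 0.2313] rot [3.141, 0.0, 2.981] F [1.5, 0.9, 1.0] w 0.085
row [-0.0437, -0.1513, 0.0313] [0.0, 0.0, 0.001]
```

Request:
carry_out:
  series:
    - [-0.044,-0.151,0.03,0,0,0,0]
    - [-0.044,-0.151,0.03,0,0,0,0]
    - [-0.044,-0.151,0.03,0,0,0,0]
    - [-0.044,-0.151,0.03,0,0,0,0]
    - [-0.044,-0.151,0.06,0,0,0,0]
    - [-0.044,-0.151,0.08,0,0,0,0]
    - [-0.044,-0.151,0.08,0,0,0,0]
    - [-0.044,-0.151,0.08,0,0,0,0]

```text
clock: 2.35
position: [0.4402, -0.0426, 0.152]
tool_rot: [3.141, 0.0, 2.981]
force: [-0.5, 0.1, 1.1]
grip_width: 0.0857
```

```bash
python3 -c "
from h import *
to(hob(-.147,-.006,.09),HY+np.pi)
p,d=imaging.grab_frame('scene'); crop(p,240,60,440,250,4,'pics/s2.png'); 
"
```

```text
t 2.35 q [-0.17, 0.36, 0.16, 2.15, -0.1, 0.64, 1.47] pos [0.4402, -0.0426, 0.152] rot [3.141, 0.0, 2.981] F [-0.5, 0.1, 1.1] w 0.0857
row [0.0004, -0.0022, 0.062] [0.0, 0.0, 0.001]
```

View pics/s2.png

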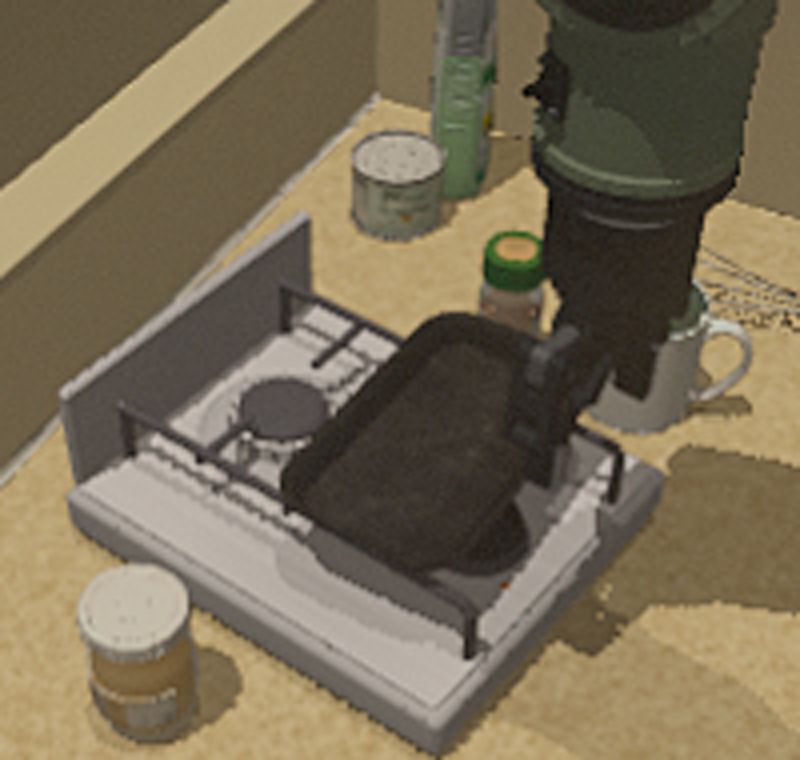

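Request:
carry_out:
  series:
    - [0,-0.002,0.03,0,0,0,0]
    - [0,-0.002,0.05,0,0,0,0]
    - [0,-0.002,0.061,0,0,0,0]
    - [0,-0.002,0.061,0,0,0,0]
    - [0,-0.002,0.061,0,0,0,0]

```text
clock: 3.02
position: [0.44, -0.0452, 0.091]
tool_rot: [3.141, 0.001, 2.98]
force: [0.2, -0.1, 0.4]
grip_width: 0.0855
```

```bash
python3 -c "
from h import *
to(hob(.077-.063-.011,-.006,.09),HY+np.pi)
p,d=imaging.grab_frame('scene'); crop(p,280,100,440,250,5,'pics/s3.png'); 
"
```

```text
t 3.02 q [-0.13, 0.48, 0.13, 2.19, -0.13, 0.48, 1.51] pos [0.44, -0.0452, 0.091] rot [3.141, 0.001, 2.98] F [0.2, -0.1, 0.4] w 0.0855
row [-0.1494, 0.0004, 0.0012] [0.0, 0.001, 0.0]
```

View pics/s3.png

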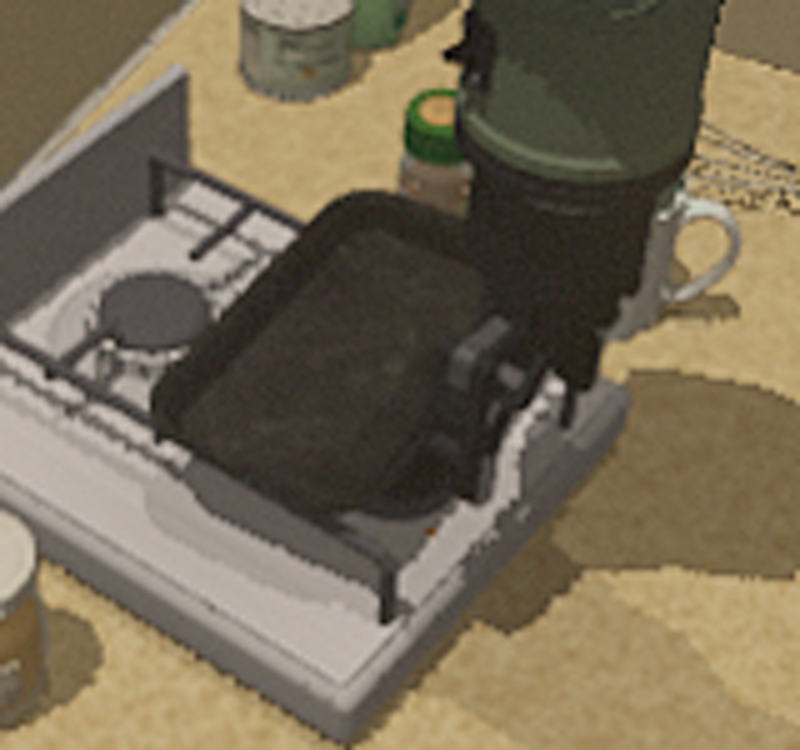

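Request:
carry_out:
  series:
    - [-0.005,0,0,0,0,0,0]
    - [-0.01,0,0,0,0,0,0]
    - [-0.015,0,0,0,0,0,0]
    - [-0.02,0,0,0,0,0,0]
    - [-0.025,0,0,0,0,0,0]
    - [-0.03,0,0,0,0,0,0]
    - [-0.035,0,0,0,0,0,0]
    - [-0.04,0,0,0,0,0,0]
    - [-0.045,0,0,0,0,0,0]
    - [-0.05,0,0,0,0,0,0]

```text
clock: 4.32
position: [0.4892, -0.0534, 0.0903]
tool_rot: [-3.142, -0.0, 2.98]
force: [-1.8, -1.1, -0.5]
grip_width: 0.0854
```

```bash
python3 -c "
from h import *
st()
p,d=imaging.grab_frame('scene'); crop(p,260,100,420,250,5,'pics/s4.png'); 
"
```

```text
t 4.33 q [-0.11, 0.54, 0.13, 2.06, -0.13, 0.55, 1.52] pos [0.4892, -0.0534, 0.0903] rot [-3.142, -0.0, 2.98] F [-1.8, -1.1, -0.5] w 0.0854
```

View pics/s4.png

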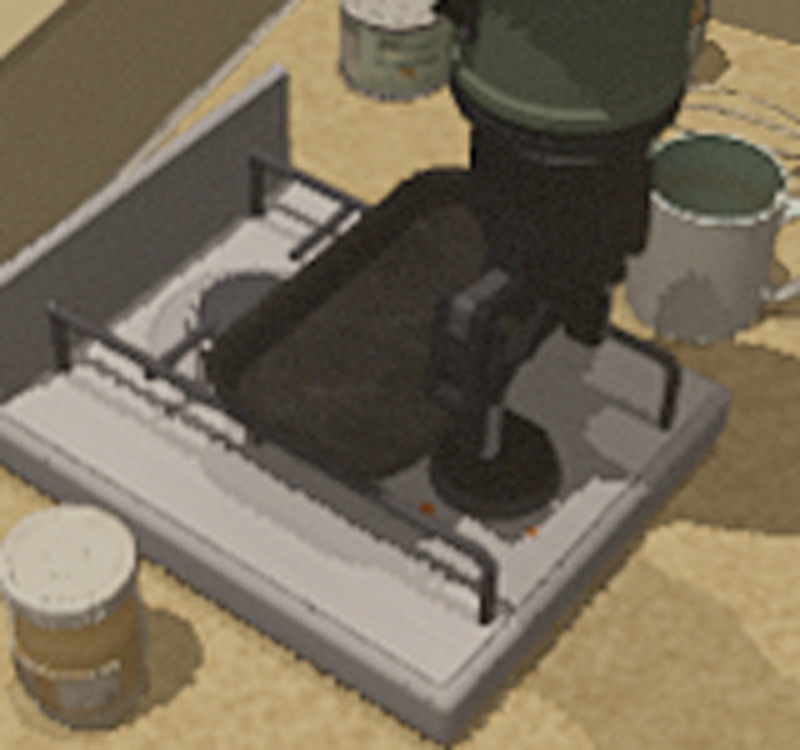

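Request:
carry_out:
  series:
    - [-0.008,0,0,0,0,0,0]
    - [-0.016,0,0,0,0,0,0]
    - [-0.024,0,0,0,0,0,0]
    - [-0.032,0,0,0,0,0,0]
    - [-0.04,0,0,0,0,0,0]
    - [-0.048,0,0,0,0,0,0]
    - [-0.056,0,0,0,0,0,0]
    - [-0.064,0,0,0,0,0,0]
    - [-0.072,0,0,0,0,0,0]
    - [-0.078,0,0,0,0,0,0]

```text
clock: 5.62
position: [0.5664, -0.0659, 0.0903]
tool_rot: [-3.142, 0.0, 2.98]
force: [-2.4, -0.7, 0.4]
grip_width: 0.0853
```

```bash
python3 -c "
from h import *
to(hob(.077-.063-.011,-.006,.09),HY+np.pi)
p,d=imaging.grab_frame('scene'); crop(p,240,80,400,230,5,'pics/s5.png'); 
p,d=imaging.grab_frame('top'); crop(p,280,110,450,280,4,'pics/t5.png'); 
"
```

```text
t 5.62 q [-0.08, 0.63, 0.14, 1.86, -0.13, 0.66, 1.54] pos [0.5664, -0.0659, 0.0903] rot [-3.142, 0.0, 2.98] F [-2.4, -0.7, 0.4] w 0.0853
row [-0.0213, 0.0005, 0.0003] [-0.0, 0.0, 0.0]
```

View pics/s5.png

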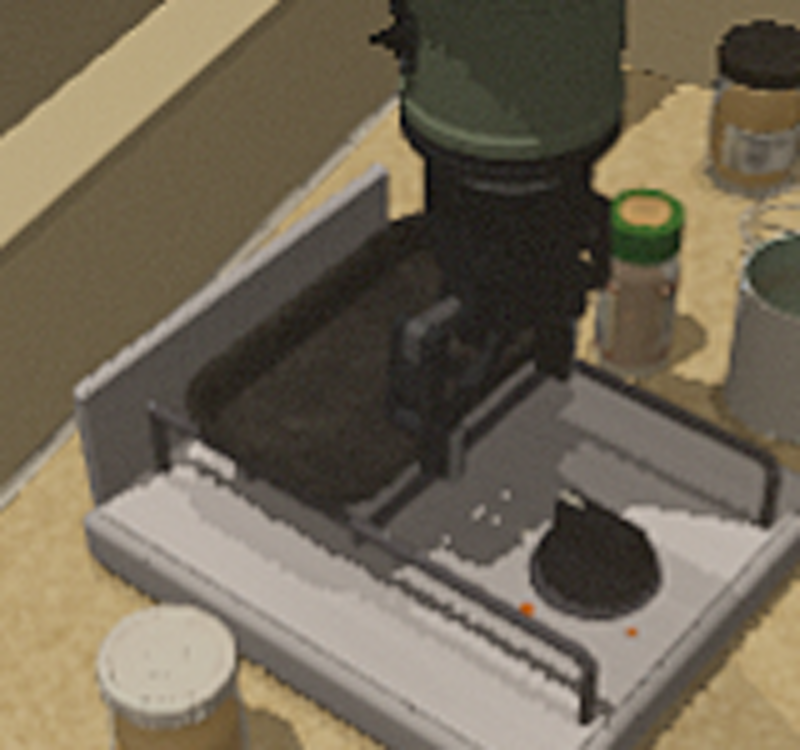

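View pics/t5.png

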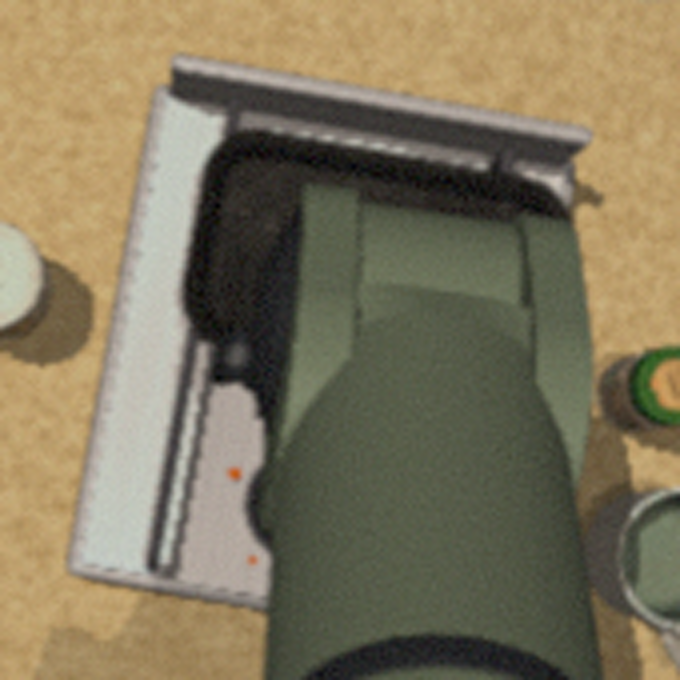

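Request:
carry_out:
  series:
    - [-0.004,0,0,0,0,0,0]
    - [-0.008,0,0,0,0,0,0]
    - [-0.012,0,0,0,0,0,0]
    - [-0.015,0,0,0,0,0,0]
    - [-0.016,0,0,0,0,0,0]
    - [-0.017,0,0,0,0,0,0]

```text
clock: 6.48
position: [0.5826, -0.0686, 0.0903]
tool_rot: [-3.142, -0.0, 2.98]
force: [-1.8, -0.1, -0.7]
grip_width: 0.0855
```

Request:
carry_out:
  series:
    - [-0.001,0,0,0,0,0,0]
    - [-0.002,0,0,0,0,0,0]

```text
clock: 6.72
position: [0.5847, -0.0689, 0.0903]
tool_rot: [-3.142, -0.0, 2.98]
force: [-2.3, 0.3, -0.2]
grip_width: 0.0854
```

Request:
carry_out:
  series:
    - [-0.001,0,0,0,0,0,0]
    - [-0.002,0,0,0,0,0,0]

```text
clock: 6.98
position: [0.5866, -0.0692, 0.0903]
tool_rot: [-3.142, -0.0, 2.98]
force: [-2.6, 0.1, 0.4]
grip_width: 0.0856
```

Request:
carry_out:
  series:
    - [-0.0007,0,0,0,0,0,0]
    - [-0.0014,0,0,0,0,0,0]

```text
clock: 7.22
position: [0.588, -0.0695, 0.0903]
tool_rot: [3.142, -0.0, 2.98]
force: [-0.9, 0.3, 0.3]
grip_width: 0.0853
```

Request:
carry_out:
  series:
    - [-0.001,0,0,0,0,0,0]
    - [-0.002,0,0,0,0,0,0]

```text
clock: 7.48
position: [0.5891, -0.0698, 0.0901]
tool_rot: [-3.141, -0.002, 2.98]
force: [-11.2, 1.4, 3.9]
grip_width: 0.0855
```

```bash
python3 -c "
from h import *
to(hob(.077-.063-.011,-.006,.09),HY+np.pi)
p,d=imaging.grab_frame('scene'); crop(p,240,80,400,230,5,'pics/s6.png'); 
p,d=imaging.grab_frame('top'); crop(p,280,110,450,280,4,'pics/t6.png'); 
"
```

```text
t 7.47 q [-0.08, 0.66, 0.14, 1.8, -0.13, 0.69, 1.54] pos [0.5891, -0.0698, 0.0901] rot [-3.141, -0.002, 2.98] F [-11.2, 1.4, 3.9] w 0.0855
row [0.0017, 0.0006, 0.0001] [-0.0, -0.002, 0.0]
```

View pics/s6.png

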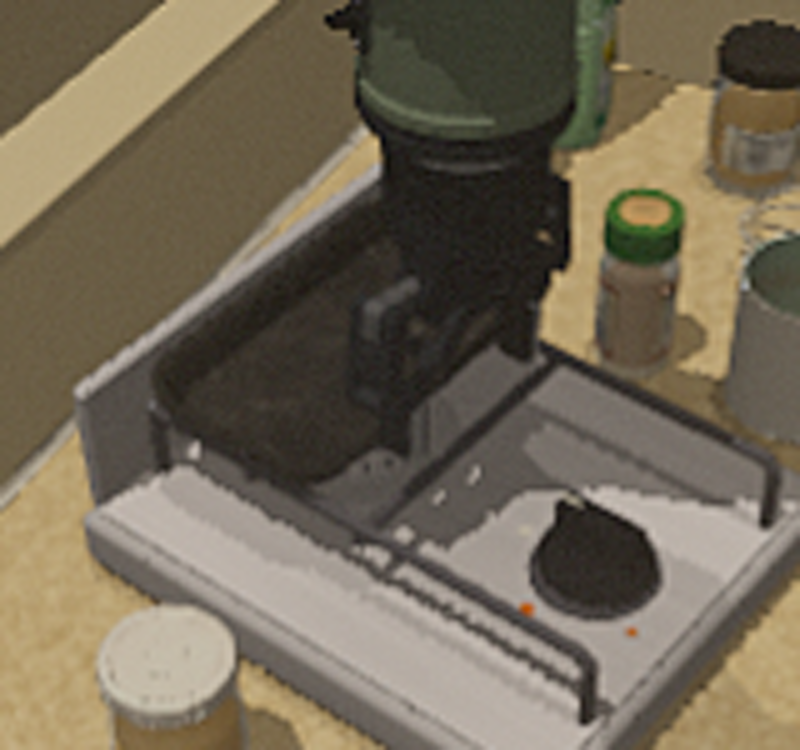

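View pics/t6.png

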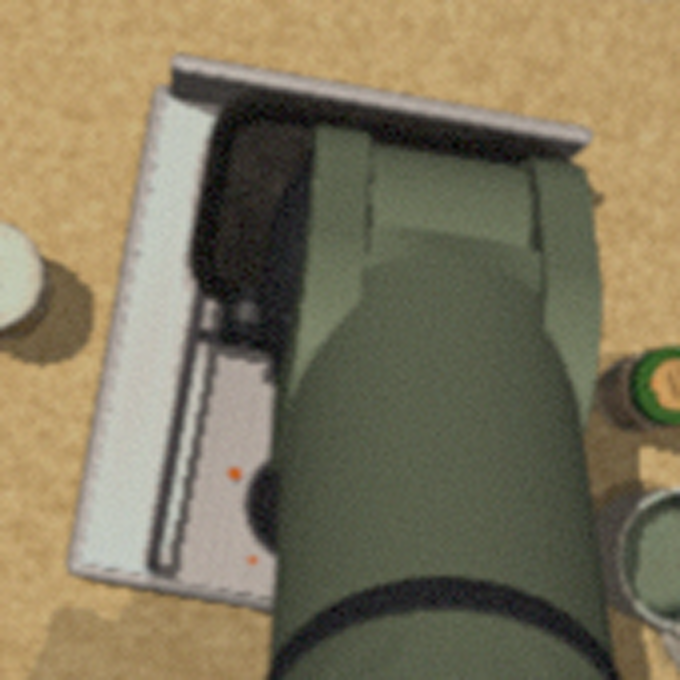

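Request:
carry_out:
  series:
    - [0.003,0,0,0,0,0,0]
    - [0.006,0,0,0,0,0,0]
    - [0.006,0,-0.03,0,0,0,0]
    - [0.006,0,-0.08,0,0,0,0]
    - [0.03,0.02,-0.13,0,0,0.18,0]
    - [0.06,0.06,-0.16,0,0,0.36,0]
    - [0.1,0.1,-0.16,0,0,0.54,0]
    - [0.14,0.15,-0.16,0,0,0.72,0]
    - [0.18,0.2,-0.16,0,0,0.9,0]
    - [0.18,0.24,-0.16,0,0,1.08,0]

```text
clock: 8.82
position: [0.451, 0.1905, 0.2509]
tool_rot: [3.14, -0.001, 1.96]
force: [1.7, 0.2, -0.4]
grip_width: 0.0856
```

Request:
carry_out:
  series:
    - [0,0,0,0,0,0.2,0]
    - [0,0,0,0,0,0.4,0]
    - [0,0,0,0,0,0.6,0]
    - [0,0,0,0,0,0.8,0]
    - [0,0,0,0,0,1.0,0]
    - [0,0,0,0,0,1.2,0]
    - [0,0,0,0,0,1.4,0]
    - [0,0,0,0,0,1.6,0]
    - [0,0,0,0,0,1.8,0]
    - [0,0,0,0,0,2.0,0]

```text
clock: 10.07
position: [0.4522, 0.1895, 0.2505]
tool_rot: [-3.141, -0.001, 0.085]
force: [-0.3, -0.2, -0.2]
grip_width: 0.0855
```

```bash
python3 -c "
from h import *
to(hob(-.085,0,.15),HY)
p,d=imaging.grab_frame('scene'); crop(p,240,80,440,250,4,'pics/s7.png'); np.savez('scene7.npz',p=p,d=d)
p,d=imaging.grab_frame('top'); crop(p,255,115,475,285,3.6,'pics/t7.png');  np.savez('top7.npz',p=p,d=d)
"
```

```text
t 10.07 q [-1.11, 0.37, 0.78, 1.95, -0.32, 0.95, -1.67] pos [0.4522, 0.1895, 0.2505] rot [-3.141, -0.001, 0.085] F [-0.3, -0.2, -0.2] w 0.0855
row [0.0289, 0.2417, 0.1004] [-0.001, -0.001, 0.247]
```

View pics/s7.png

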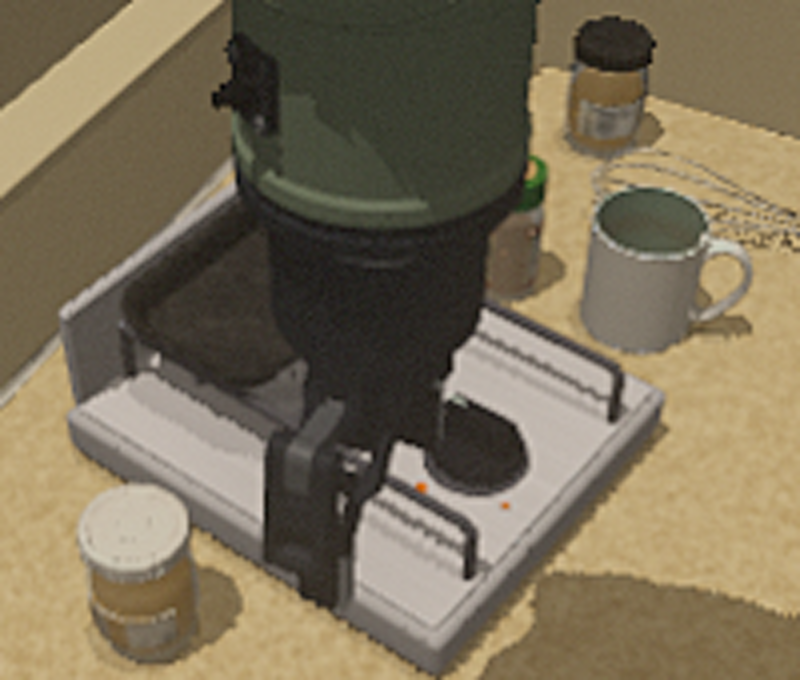

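View pics/t7.png

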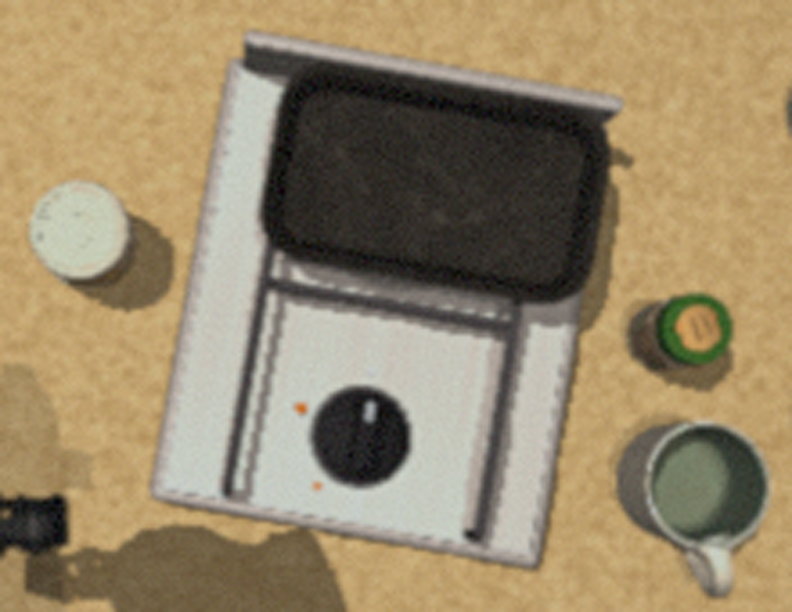

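```bash
python3 - <<'E'
from h import *
p=np.load("top7.npz")["p"]; g=p.max(axis=2)
m=((g<80)*255).astype(np.uint8); k=np.zeros_like(m); k[218:255,338:373]=m[218:255,338:373]
c=max(cv2.findContours(k,0,1)[0],key=cv2.contourArea)
e=cv2.fitEllipse(c); M=cv2.moments(k,True); print(e,M["m10"]/M["m00"],M["m01"]/M["m00"])
cen=(M["m10"]/M["m00"],M["m01"]/M["m00"])
kf=onplane("top",[cen],.060)[0]; print("knob flange",kf.round(4),"pred",hob(-.085,0,.06).round(4))
ptr=onplane("top",t1([[370,412]]),.0855)[0]; print("ptr",ptr.round(4)); d=ptr-kf; print("bar ang",np.arctan2(d[1],d[0]))
t=np.zeros_like(m); t[128:205,320:430]=m[128:205,320:430]
t=cv2.morphologyEx(t,cv2.MORPH_OPEN,np.ones((15,15)))
c=max(cv2.findContours(t,0,1)[0],key=cv2.contourArea).reshape(-1,2); 
r=cv2.minAreaRect(onplane("top",c,.113)[:,:2].astype(np.float32)); print(r,"pred",hob(.077,-.009,.113))
# front edge line
import itertools
for nm,sel in dict(front=lambda a:a.max()).items():
    E=[]
    for u in range(342,408):
        col=c[c[:,0]==u]
        if len(col): E.append((u,col[:,1].max()))
    w=onplane("top",E,.113)[:,:2]; s=np.polyfit(w[:,1],w[:,0],1); print("front edge yaw",-np.arctan(s[0]))
E
```

```text
((354.8155212402344, 235.8427276611328), (25.24187469482422, 25.704561233520508), 163.71791076660156) 354.7328244274809 236.1412213740458
knob flange [ 0.501  -0.0476  0.06  ] pred [ 0.5016 -0.0488  0.06  ]
ptr [ 0.517  -0.0516  0.0855]
bar ang -0.24297370275480784
((0.6586953997612, -0.08891455084085464), (0.20858226716518402, 0.12901780009269714), 81.02233123779297) pred [ 0.66004018 -0.08380167  0.113     ]
front edge yaw -0.15052826070017578
```

Request:
carry_out:
  series:
    - [0.007,0.06,0,0,0,0.06,0]
    - [0.015,0.12,0.02,0,0,0.12,0]
    - [0.022,0.18,0.05,0,0,0.2,0]
    - [0.029,0.241,0.1,0,0,0.247,0]
    - [0.029,0.241,0.1,0,0,0.247,0]
    - [0.029,0.241,0.1,0,0,0.247,0]
    - [0.029,0.241,0.1,0,0,0.247,0]
    - [0.029,0.241,0.1,0,0,0.247,0]

```text
clock: 11.18
position: [0.5032, -0.0468, 0.1509]
tool_rot: [-3.141, -0.001, -0.153]
force: [-0.1, 1.0, -0.5]
grip_width: 0.0857
```

```bash
python3 -c "
from h import *
to([.5013,-.048,.066],HY)
p,d=imaging.grab_frame('scene'); crop(p,280,100,440,250,5,'pics/s8.png')
"
```

```text
t 11.18 q [-0.54, 0.55, 0.71, 2.01, -0.52, 0.76, -1.24] pos [0.5032, -0.0468, 0.1509] rot [-3.141, -0.001, -0.153] F [-0.1, 1.0, -0.5] w 0.0857
row [-0.0018, 0.0015, 0.0849] [-0.001, -0.001, 0.009]
```

View pics/s8.png

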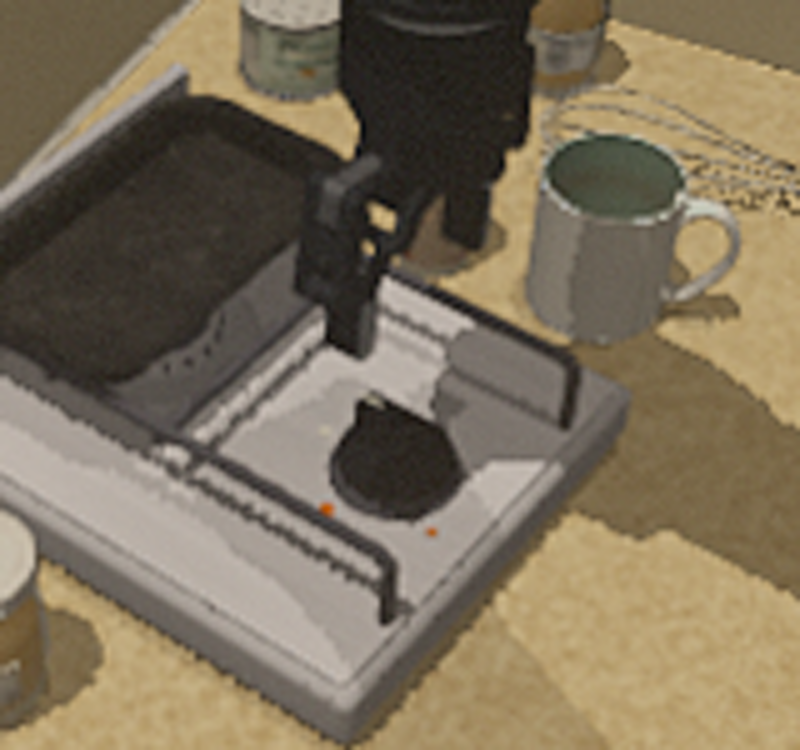

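Request:
carry_out:
  series:
    - [-0.002,0.0015,0.03,0,0,0.009,100]
    - [-0.002,0.0015,0.055,0,0,0.009,100]
    - [-0.002,0.0015,0.075,0,0,0.009,100]
    - [-0.002,0.0015,0.084,0,0,0.009,100]
    - [-0.002,0.0015,0.084,0,0,0.009,100]
  force: 25

```text
clock: 11.85
position: [0.5007, -0.0489, 0.0664]
tool_rot: [3.142, 0.0, -0.164]
force: [-0.2, -0.3, -0.7]
grip_width: 0.052
```

Request:
carry_out:
  series:
    - [0,0,0,0,0,0,180]
    - [0,0,0,0,0,0,220]
    - [0,0,0,0,0,0,255]
    - [0,0,0,0,0,0,255]
    - [0,0,0,0,0,0,255]
    - [0,0,0,0,0,0,255]
    - [0,0,0,0,0,0,255]
  force: 25

```text
clock: 12.72
position: [0.5009, -0.0492, 0.0664]
tool_rot: [3.142, -0.0, -0.165]
force: [3.1, -0.4, 3.4]
grip_width: 0.0133
```

```bash
python3 -c "
from h import *
s=st(); print(s['moment'])
p,d=imaging.grab_frame('scene'); crop(p,280,100,440,250,5,'pics/s9.png')
"
```

```text
t 12.72 q [-0.43, 0.68, 0.57, 2.06, -0.66, 0.58, -1.13] pos [0.5009, -0.0492, 0.0664] rot [3.142, -0.0, -0.165] F [3.1, -0.4, 3.4] w 0.0133
[-0.12172547 -0.57153724  0.08321366]
```

View pics/s9.png

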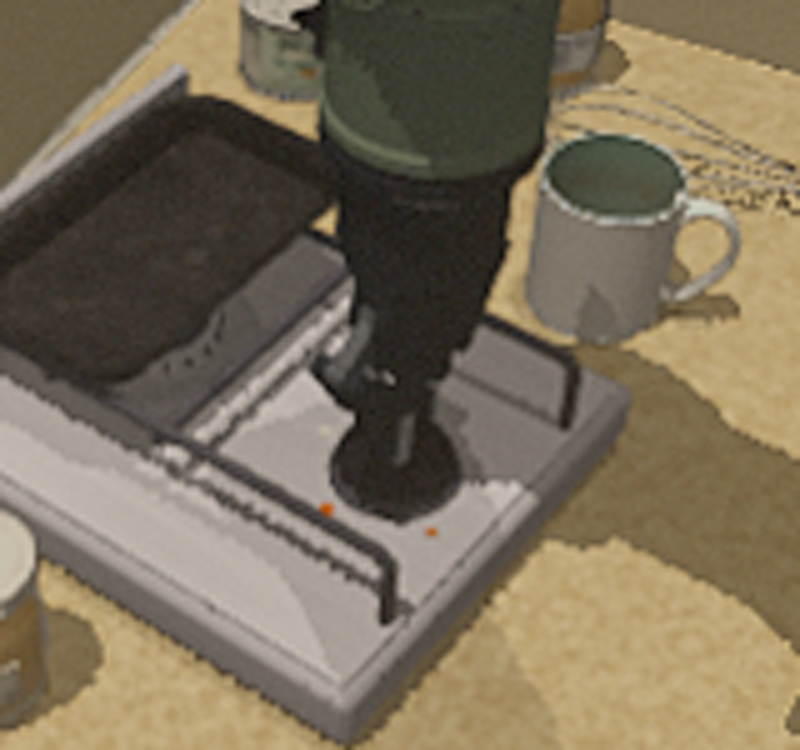

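Request:
carry_out:
  series:
    - [0,0,0.001,0,0,0,255]
    - [0,0,0.002,0,0,0,255]
    - [0,0,0.003,0,0,0,255]
    - [0,0,0.004,0,0,0,255]
    - [0,0,0.005,0,0,0,255]
    - [0,0,0.006,0,0,0,255]
    - [0,0,0.0065,0,0,0,255]
    - [0,0,0.0065,0,0,0,255]

```text
clock: 13.78
position: [0.5009, -0.0492, 0.06]
tool_rot: [-3.142, -0.0, -0.165]
force: [2.4, -0.1, 7.9]
grip_width: 0.0131
```

Request:
carry_out:
  series:
    - [0,0,0.0005,0,0,0,255]
    - [0,0,0.0005,0,0,-0.05,255]
    - [0,0,0.0005,0,0,-0.1,255]
    - [0,0,0.0005,0,0,-0.15,255]
    - [0,0,0.0005,0,0,-0.2,255]

```text
clock: 14.4
position: [0.501, -0.0495, 0.0598]
tool_rot: [3.142, -0.001, 0.036]
force: [-0.2, -1.9, 17.5]
grip_width: 0.0132
```

```bash
python3 -c "
from h import *
s=st(); print(s['moment'])"
```

```text
t 14.4 q [-0.38, 0.67, 0.5, 2.06, -0.61, 0.55, -0.98] pos [0.501, -0.0495, 0.0598] rot [3.142, -0.001, 0.036] F [-0.2, -1.9, 17.5] w 0.0132
[-0.42158392  0.00143362 -0.08952565]
```

Request:
carry_out:
  series:
    - [0,0,-0.0003,0,0,-0.07,255]
    - [0,0,-0.0003,0,0,-0.14,255]
    - [0,0,-0.0003,0,0,-0.21,255]
    - [0,0,-0.0003,0,0,-0.28,255]
    - [0,0,-0.0003,0,0,-0.35,255]
    - [0,0,-0.0003,0,0,-0.42,255]
    - [0,0,-0.0003,0,0,-0.5,255]
    - [0,0,-0.0003,0,0,-0.58,255]
    - [0,0,-0.0003,0,0,-0.66,255]
    - [0,0,-0.0003,0,0,-0.72,255]

```text
clock: 15.65
position: [0.5013, -0.0503, 0.06]
tool_rot: [3.14, -0.0, 0.756]
force: [2.7, -7.6, 8.4]
grip_width: 0.0133
```

```bash
python3 -c "
from h import *
s=st(); print(s['moment'])
p,d=imaging.grab_frame('scene'); crop(p,280,100,440,250,5,'pics/s10.png')"
```

```text
t 15.65 q [-0.25, 0.63, 0.31, 2.06, -0.38, 0.51, -0.47] pos [0.5013, -0.0503, 0.06] rot [3.14, -0.0, 0.756] F [2.7, -7.6, 8.4] w 0.0133
[-1.71888924 -0.86140366 -0.07487861]
```

View pics/s10.png

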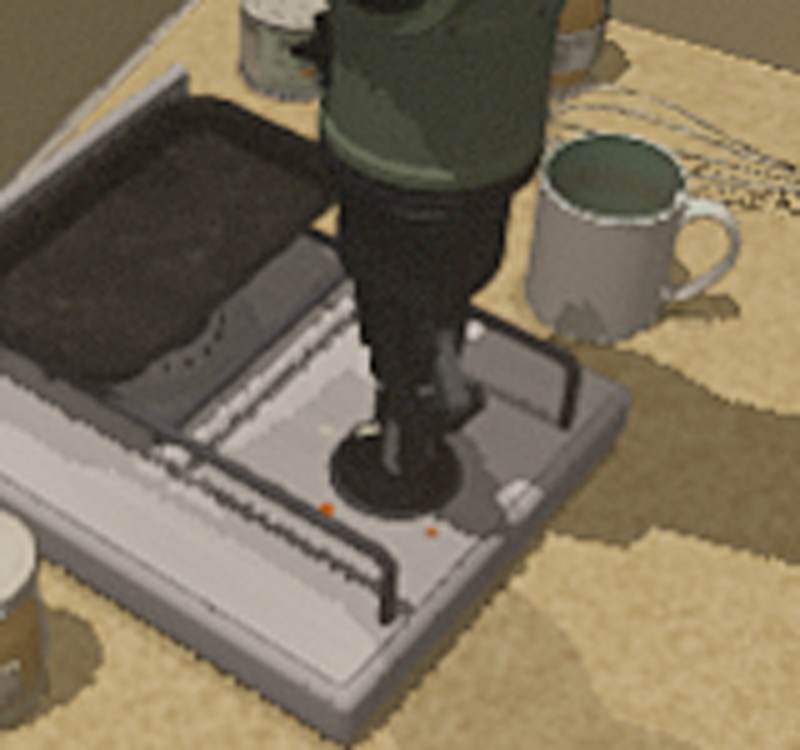

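Request:
carry_out:
  series:
    - [-0.0005,0.001,-0.001,0,0,-0.06,255]
    - [-0.0005,0.001,-0.002,0,0,-0.14,255]
    - [-0.0005,0.001,-0.003,0,0,-0.22,255]
    - [-0.0005,0.001,-0.004,0,0,-0.3,255]
    - [-0.0005,0.001,-0.005,0,0,-0.38,255]
    - [-0.0005,0.001,-0.006,0,0,-0.46,255]
    - [-0.0005,0.001,-0.006,0,0,-0.54,255]
    - [-0.0005,0.001,-0.006,0,0,-0.62,255]
    - [-0.0005,0.001,-0.006,0,0,-0.7,255]
    - [-0.0005,0.001,-0.006,0,0,-0.78,255]

```text
clock: 16.95
position: [0.5022, -0.0509, 0.0659]
tool_rot: [3.139, 0.001, 1.537]
force: [7.9, -4.6, 3.7]
grip_width: 0.013
```

```bash
python3 -c "
from h import *
s=st(); print(s['moment'])"
```

```text
t 16.95 q [-0.1, 0.59, 0.11, 2.04, -0.13, 0.51, 0.07] pos [0.5022, -0.0509, 0.0659] rot [3.139, 0.001, 1.537] F [7.9, -4.6, 3.7] w 0.013
[-1.12611238 -1.78426127 -0.04331285]
```

Request:
carry_out:
  series:
    - [-0.0006,0.001,0,0,0,-0.08,255]
    - [-0.0006,0.001,0,0,0,-0.16,255]
    - [-0.0006,0.001,0,0,0,-0.24,255]
    - [-0.0006,0.001,0,0,0,-0.32,255]
    - [-0.0006,0.001,0,0,0,-0.4,255]
    - [-0.0006,0.001,0,0,0,-0.48,255]
    - [-0.0006,0.001,0,0,0,-0.56,255]
    - [-0.0006,0.001,0,0,0,-0.64,255]
    - [-0.0006,0.001,0,0,0,-0.72,255]
    - [-0.0006,0.001,0,0,0,-0.78,255]

```text
clock: 18.2
position: [0.5033, -0.0507, 0.0659]
tool_rot: [3.139, 0.002, 2.318]
force: [7.8, 0.1, 3.9]
grip_width: 0.0134
```

```bash
python3 -c "
from h import *
s=st(); print(s['moment'])"
```

```text
t 18.2 q [0.06, 0.59, -0.1, 2.03, 0.11, 0.52, 0.63] pos [0.5033, -0.0507, 0.0659] rot [3.139, 0.002, 2.318] F [7.8, 0.1, 3.9] w 0.0134
[ 0.08524262 -1.77665448 -0.06644689]
```

Request:
carry_out:
  series:
    - [-0.0005,0.0006,0,0,0,-0.025,255]
    - [-0.0005,0.0006,0,0,0,-0.05,255]
    - [-0.0005,0.0006,0,0,0,-0.075,255]
    - [-0.0005,0.0006,0,0,0,-0.1,255]

```text
clock: 18.7
position: [0.5035, -0.0505, 0.0658]
tool_rot: [3.14, 0.001, 2.416]
force: [6.4, 0.9, 3.8]
grip_width: 0.0134
```

```bash
python3 -c "
from h import *
s=st(); print(s['moment'])"
```

```text
t 18.7 q [0.08, 0.59, -0.13, 2.03, 0.14, 0.53, 0.7] pos [0.5035, -0.0505, 0.0658] rot [3.14, 0.001, 2.416] F [6.4, 0.9, 3.8] w 0.0134
[ 0.20321354 -1.37489211 -0.03710683]
```

Request:
carry_out:
  series:
    - [0,0,0,0,0,-0.015,255]
    - [0,0,0,0,0,-0.03,255]
    - [0,0,0,0,0,-0.03,255]

```text
clock: 19.08
position: [0.5034, -0.0505, 0.0658]
tool_rot: [3.14, 0.001, 2.446]
force: [6.4, 2.2, 3.8]
grip_width: 0.0138
```

```bash
python3 -c "
from h import *
s=st(); print(s['moment'])"
```

```text
t 19.07 q [0.08, 0.59, -0.13, 2.03, 0.15, 0.53, 0.72] pos [0.5034, -0.0505, 0.0658] rot [3.14, 0.001, 2.446] F [6.4, 2.2, 3.8] w 0.0138
[ 0.34962104 -1.28906892 -0.14082082]
```

Request:
carry_out:
  series:
    - [0,0,0,0,0,-0.015,255]
    - [0,0,0,0,0,-0.02,255]
    - [0,0,0,0,0,-0.02,255]

```text
clock: 19.45
position: [0.5034, -0.0505, 0.0658]
tool_rot: [3.14, 0.001, 2.465]
force: [5.4, 1.9, 3.4]
grip_width: 0.0131
```

```bash
python3 -c "
from h import *
s=st(); print(s['moment'])"
```

```text
t 19.45 q [0.09, 0.59, -0.14, 2.03, 0.15, 0.53, 0.73] pos [0.5034, -0.0505, 0.0658] rot [3.14, 0.001, 2.465] F [5.4, 1.9, 3.4] w 0.0131
[ 0.4215056  -1.28131128 -0.47156466]
```

Request:
carry_out:
  series:
    - [0,0,0,0,0,0.015,255]
    - [0,0,0,0,0,0.015,200]
    - [0,0,0,0,0,0.015,120]
    - [0,0,0,0,0,0.015,80]
    - [0,0,0,0,0,0.015,80]
    - [0,0,-0.02,0,0,0.015,80]
    - [0,0,-0.05,0,0,0.015,80]
    - [0,0,-0.1,0,0,0.015,80]

```text
clock: 20.45
position: [0.5019, -0.0508, 0.1658]
tool_rot: [-3.14, -0.002, 2.45]
force: [1.1, -0.0, -0.0]
grip_width: 0.0587
```

```bash
python3 -c "
from h import *
to([.42,.2,.26],2.0)
p,d=imaging.grab_frame('scene'); crop(p,280,100,440,250,5,'pics/s11.png')"
```

```text
t 20.45 q [0.11, 0.43, -0.17, 1.97, 0.1, 0.76, 0.77] pos [0.5019, -0.0508, 0.1658] rot [-3.14, -0.002, 2.45] F [1.1, -0.0, -0.0] w 0.0587
row [0.2232, 0.1409, -0.094] [-0.002, -0.002, 0.45]
```

View pics/s11.png

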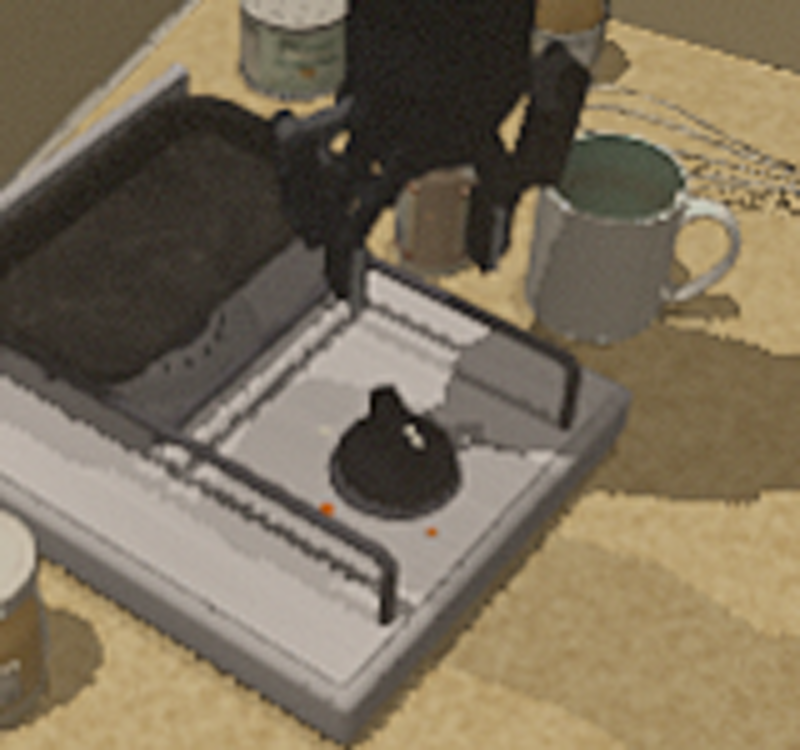

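Clear the view and check from above.

Request:
carry_out:
  series:
    - [0.05,0.03,-0.06,0,0,0.1,80]
    - [0.1,0.06,-0.094,0,0,0.2,80]
    - [0.15,0.1,-0.094,0,0,0.3,80]
    - [0.2,0.12,-0.094,0,0,0.4,80]
    - [0.22,0.14,-0.094,0,0,0.45,80]
    - [0.22,0.14,-0.094,0,0,0.45,80]
    - [0.22,0.14,-0.094,0,0,0.45,80]
    - [0.22,0.14,-0.094,0,0,0.45,80]

```text
clock: 21.5
position: [0.4229, 0.1963, 0.2595]
tool_rot: [-3.141, 0.0, 1.999]
force: [-0.7, 0.1, -0.3]
grip_width: 0.0588
```

```bash
python3 - <<'E'
from h import *
st()
p,d=imaging.grab_frame('top'); crop(p,255,115,475,285,3.6,'pics/t12.png'); np.savez('top12.npz',p=p,d=d)
p0=np.load('top7.npz')['p']; df=np.abs(p.astype(int)-p0).max(2)
for n,(a,b,c,e) in dict(honey=(262,164,293,195),spice=(432,195,460,220),mug=(428,230,470,282),tray=(325,130,425,200)).items(): print(n,df[b:e,a:c].mean().round(1),(df[b:e,a:c]>60).sum())
kr=p[218:255,338:373]; 
m=np.zeros(p.shape[:2],np.uint8); w=(p.min(2)>110); yy,xx=np.mgrid[:400,:640]; r=np.hypot(xx-354.8,yy-236); w&=r<10.5
print(w.sum(),xx[w].mean(),yy[w].mean())
pt=onplane('top',[[xx[w].mean(),yy[w].mean()]],.0855)[0]; ax=np.array([.502,-.0490]); v=pt[:2]-ax; print("angle rel hob",(np.arctan2(v[1],v[0])-HY))
a=d[233:240,351:358]; print("bar top depth median",np.median(a), "before",np.median(np.load('top7.npz')['d'][233:240,351:358]))
E
```

```text
t 21.5 q [-0.38, 0.24, -0.22, 1.96, 0.06, 0.95, -0.2] pos [0.4229, 0.1963, 0.2595] rot [-3.141, 0.0, 1.999] F [-0.7, 0.1, -0.3] w 0.0588
honey 3.8 0
spice 4.9 0
mug 4.1 0
tray 6.6 0
13 351.61538461538464 241.0
angle rel hob 2.604294021010509
bar top depth median 1.089422 before 1.0899588
```

View pics/t12.png

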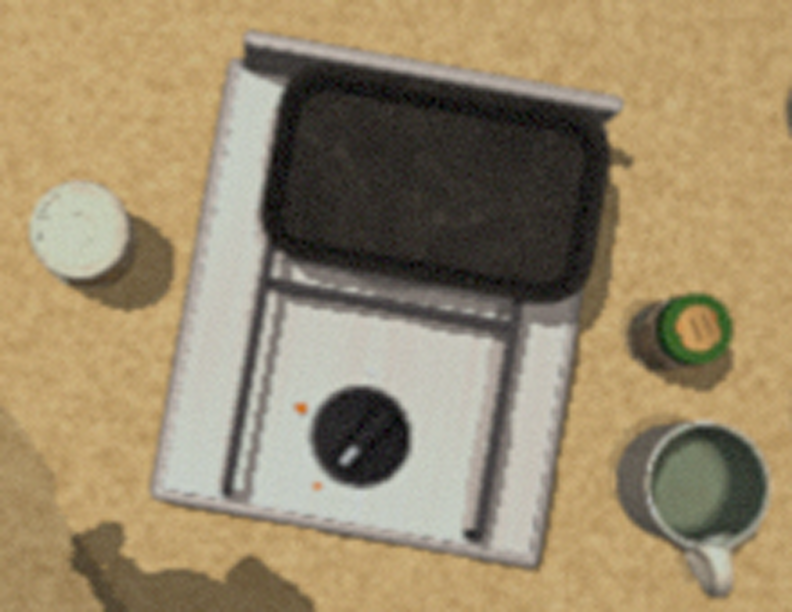

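```bash
python3 - <<'E'
from h import *
g=np.load('top12.npz')['p'].max(2).astype(float)
g=cv2.GaussianBlur(g,(0,0),.7)
def edge(us,v0f,rng,thr,z,sgn):
    P=[]
    for u in us:
        v0=v0f(u); vs=np.arange(int(v0-rng),int(v0+rng)+1); c=g[vs,u]-thr
        for i in range(len(vs)-1):
            if sgn*c[i]<0<=sgn*c[i+1]: P.append((u,vs[i]+c[i]/(c[i]-c[i+1]))); break
    w=onplane("top",P,z)[:,:2]
    for _ in range(3):
        s=np.polyfit(w[:,1],w[:,0],1); r=w[:,0]-np.polyval(s,w[:,1]); w=w[abs(r)<2*r.std()+1e-4]
    print(len(w),"yaw",-np.arctan(s[0]),"std mm",r.std()*1e3)
ln=lambda a,b:(lambda u:a[1]+(b[1]-a[1])*(u-a[0])/(b[0]-a[0]))
# tray front outer edge crop (310,262)->(540,300)
a=t1([[310,262],[540,300]]); edge(range(343,404),ln(*a),6,80,.113,1)
a=t1([[248,34],[621,101]]); edge(range(328,424),ln(*a),5,110,.122,-1)  
a=t1([[248,44],[621,111]]); edge(range(328,420),ln(*a),4,110,.122,-1)
a=t1([[155,495],[535,563]]); edge(range(302,400),ln(*a),5,150,.045,-1)
E
```

```text
57 yaw -0.15495330505278124 std mm 0.6861053303083747
94 yaw -0.1609692700544765 std mm 0.13938740033071015
92 yaw -0.1608403755196006 std mm 0.13707962747065996
87 yaw -0.15791680709588807 std mm 0.24259700337121323
```

```bash
python3 -c "
from workcell import ticket; print(ticket.job_done())"
```

```text
the job is handed in; nothing more can be done
None
```

The job is done and handed in at about 21.6 s of the 64 s allowed.

**Tray:** I pushed it back along the runners with both open fingertips on its front rim. The push took about 2 to 3 N until it met the upstand, where it peaked at about 11 N. From above it lies within about 0.006 rad of the upstand. I could not see the rear contact line itself, because it is dark on dark. That contact rests on the force rise and the tray's position. One measured tray centre was about 5 mm off in y from what I expected, probably because the upstand's shadow blurred the outline.

**Knob:**
- I gripped the bar and pushed it fully in, which peaked at about 17.5 N.
- I turned it anticlockwise past the safety stop and eased off the push.
- I went on round until the torque rose from about 0.06 to 0.47 N m at the end of travel.
- I then backed off slightly, released it and lifted clear. The pointer reads about 2.60 rad.
- The depth reading on the knob matches the one before pressing to within 1 mm, so it has sprung back out.
- Sideways force on the grip reached about 8 N while turning, from a 1 to 2 mm error in where I placed the knob's axis. I corrected for it as I went.

**Jars and mug:** images from before and after the knob work show no change. They also sit at the same pixel positions as in the first picture. The arm stands clear of everything.

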